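Fit the feed tube to the nut mill

TASK

Fit the steel feed tube to the nut mill: slide it down over the mill's upright stub with its window in line with the spring button, and press it down until the button pops out through the window. Then swing the cam lever on the mill a quarter turn clockwise, all the way to its stop, so that its nose runs over the tube's tab and draws the tube down tight. Do not push or knock over the other things on the counter.

Things in the scene. Friction and masses are not known exactly. Their poses are not given: they have to be found in the camera images.
- tube_mid (a point): Loose steel feed tube, standing upright (z up): 130 mm tall, outside diameter 47, bore 41 mm, open at both ends, 0.15 to 0.23 kg. This point is on its axis, 65 mm above its lower end; +x to its window, +y to its tab. Its foot is a flange 60 mm in diameter, 6 mm thick. Grip it across its diameter about 100 mm above its lower end.
- tube_window (a point): Centre, on the tube's outer wall, of the one rectangular window cut through it on its +x side: 16 mm wide, 23 mm high (28 to 51 mm above the tube's lower end).
- tube_tab (a point): Outer end, at half thickness, of the flat tab (14 mm wide, 6 mm thick) on the tube's foot flange, along the tube's +y, 48 mm from its axis: seen from above, a quarter turn anticlockwise from the window.
- seat (a point): White nut mill, fixed, 180 x 260 mm, deck 50 mm high. This point is on the axis of its upright stub, 60 mm above the counter, level with the top of the free black gasket ring on which the tube's lower end lands. z up, +x to the spring button, +y to the cam pivot. The fitted tube has its window towards this +x and its tab towards this +y, within about 0.15 rad.
- stub_top (a point): Top of the stub, on its axis, 64 mm above the seat point. The stub is a steel cylinder 39 mm in diameter; its top 14 mm is a cone that narrows to 20 mm.
- gasket (a joint): How far the sprung gasket is pressed down, m (0 free, at most 0.008; 2.4 N at 0, 0.8 N more per mm). Pressing the tube to about 0.0055 lets the button snap out; this takes about 8 to 15 N in all. Let go, the tube rises to about 0.002, held by the button; clamped by the cam on its tab side it lies at 0.003 to 0.005.
- button (a joint): How far the spring button is pushed into the stub, m: 0 = fully out (6.5 mm proud of the stub), about 0.0055 while the tube's wall slides over it; it snaps back to 0 in the window. It is 8 mm wide; its flat catch edge is 26 mm above the seat point, and above that a ramp up to 46 mm lets a tube coming down push it in.
- cam (a joint): Cam lever's angle about its upright pivot, rad: 0 = open, grows clockwise seen from above, 1.57 = closed, at its stop. It stays where it is left; drawing the tube down takes up to about 5 N at the knob. Open, its handle points along the mill's -x and its nose along +x; closed, the handle points along +y, away from the stub, and the nose lies over the tube's tab.
- cam_knob (a point): Upright black knob at the end of the cam lever's handle, 22 mm in diameter. This point is on its axis, 95 mm above the counter, 75 mm from the pivot axis, 15 mm below its top and 19 mm above the top of the 14 mm wide lever arm.
- cam_pivot (a point): Point on the cam lever's upright pivot axis, level with the knob's point, 66 mm from the stub's axis along the mill's +y.
- jar_mid (a point): Bystander: centre of an amber glass jar with a steel cap, 72 mm in diameter, 120 mm high, standing.
- tin_mid (a point): Bystander: centre of a steel tin with a paper band, 68 mm in diameter, 100 mm high, standing.
- cup_mid (a point): Bystander: centre of a white cup, 76 mm across, 75 mm high, standing.
- bowl_mid (a point): Bystander: centre of a blue bowl, 150 mm across, 70 mm high, standing to the left of the mill.
There are look-alikes about, which are no part of the job. What is shaped like the part that bears tube_mid but black or turquoise is not meant.

How it is judged (in metres and radians):
On the way, in this order (a step that is already met when the one before it is completed fails the run):
1. the tube is on the stub, pressed down on the gasket, with the button snapped out through its window, before the cam is turned (horizontal distance between tube_mid and seat below 0.006 m and z of tube_mid in the frame of seat below 0.0645 m and angle between tube_mid's own z axis and vertical below 0.1 rad and angle between the x axis of tube_mid and the x axis of seat, either way round below 0.4 rad and value of joint button below 0.002 m and value of joint cam below 0.6 rad), for 0.2 s.
2. the cam lever is turned to its stop (value of joint cam above 1.42 rad), for 0.2 s.
At the end, for the whole second after the job is handed in: The tube is upright (0.1 rad) on the stub (axes within 6 mm), the button out through its window (within 2 mm; 0.4 rad), the cam lever at rest within 0.15 rad of its closed stop, its nose holding the tab down: mid-thickness of the tab's end over 0.5 mm below the seat point (about 2 when clamped) (horizontal distance between tube_mid and seat below 0.006 m and z of tube_tab in the frame of seat below -0.0005 m and angle between tube_mid's own z axis and vertical below 0.1 rad and angle between the x axis of tube_mid and the x axis of seat, either way round below 0.4 rad and value of joint button below 0.002 m and value of joint cam above 1.42 rad and velocity of joint cam below 0.05 rad/s); the robot touches nothing.
It fails at once if a bystander is pushed more than 30 mm or tipped (distance of any of jar_mid, tin_mid, cup_mid, bowl_mid from where it was at the start of the episode above 0.03 m or angle between any of jar_mid, tin_mid, cup_mid, bowl_mid's own z axis and vertical above 0.5 rad).
It also fails if it takes over 58 s, if anything falls off the work surface, if the arm or the gripper's body presses on something with over 40 N, if the wrist force passes 120 N, or if a joint passes its speed limit or range.

ROBOT

A 6-joint arm with a two-finger parallel gripper is mounted at the origin on the work surface. World frame = base frame: x ahead of the robot, y to its left, z up, the work surface at z = 0. Lengths are in mm, angles in degrees, forces in N, time in s.
With the tool pointing down it reaches from about 300 to 850 mm from the base axis. Payload 4.2 kg.
Tool frame: the origin (TCP) lies between the finger pads; the fingertips stand ahead of it and the grasp point (between the pads) lies 8 mm behind it (env.tip_reach is the x of the fingertips in the tool frame, in mm); x points along the fingers, y is the direction in which the jaws open and shut, and the axes are right-handed (so a half turn about x gives the same grasp; the last joint's range is limited). The gripper opens to 91 mm and grips with 3 to 60 N. Pads are 32 mm wide; open, the fingers measure 118 mm over their backs; the gripper's body (76 mm by 178 mm) begins 60 mm behind the grasp point.
Start: joints at [-65.89, 18.312, 89.639, -0, 72.044, -1.146], TCP at [245.336, -520.05, 224.976] pointing down, gripper open.
Joint ranges: [-177.97, 177.97], [-48.28, 115.42], [12.27, 149.76], [-77.06, 257.06], [2.81, 150.46], [-146.56, 146.56]. Speed limits (degrees/s): [147.25, 147.25, 180, 180, 180, 180].

INTERFACE

Orientations are given as [roll, pitch, yaw] about the fixed x, y, z axes, in that order (R = Rz(yaw) Ry(pitch) Rx(roll)).
In Python, from workcell import env, cams gives the robot as it stands.
- The arm moves only by the tool arm_command, never from a script. Its argument "deltas" is a list of rows, each a list of 3 entries, a list of its own where there are three numbers: the opening, from 0 (shut) to 1 (fully open), then the shift along the world's x, y, z in mm, then the turn about the world's z in rad. A call has 1 to 20 rows; each row is the pose to reach, as a shift and turn from the pose commanded when the call began; what a row does not reach only later rows make up. A row lasts 1/10 s, in which the tool goes at most 50 mm and 8.59 degrees, less where a joint would pass 70% of its speed; a pose out of reach is approached as far as the arm can. A call with a gripper value outside its range is refused whole. The fingers move at their own pace and stop on an object; "grip_force" is the grip in N (left out, the last holds). Time passes only in rows, so rows that repeat a pose let the fingers close. It gives the time, the measured TCP pose, the force and the opening at its end, in the units of the state.
- env.state(): the state, without advancing time (a new reading comes with each control period).
- cams.grab_frame(name): name is "scene" or "side" or "wrist"; returns a dict with "img" (420x560x3 uint8, red, green, blue), "K" (3x3 intrinsics, pixels), "rvec" (rotation vector, rad) and "tvec" (3), from world to camera coordinates, as OpenCV has them. Camera axes: x right, y down, z forward; pixel columns grow to the right and rows downward; lengths in mm; the calibration is good to about 2 mm. A picture is of the moment at which its call begins. There is no depth.
- env.job_done(): hands the job in, once; it reports no verdict.
Trained networks look in a picture, given as the dict that the camera call returned (one of the last four; its "shot" number tells which), for a name from the list of things; names that differ only in an ending like _2 or _b are one class to them, and where a whole thing is asked for, a point or a joint stands for the part that bears it (a point fixed in the world has none). Each returns a list of dicts, best first, with "conf" (0 to 1); they miss things now and then, are a little off and sometimes report something else, mostly with a low value. They report only what shows in the picture. A call takes as long as a camera call. They do not tell look-alikes from the thing itself.
- cams.silhouettes(picture, name): "region" (420x560 bool, what is visible of it) and "centre" ([column, row] in pixels, amid what is visible of it).
The state is a dict: "time_s": time; "qpos": joint angles; "qvel": joint speeds; "effort": joint torques, N m; "ee_pos": TCP position; "ee_rot": TCP orientation; "force": force on the tool from outside, world axes, zero at the start; "torque": the same for the moment, N m; "gripper_width": finger opening in mm.
Only numpy, scipy, OpenCV 4.12 (cv2) and the standard library are available. Lean on these libraries where they do the work, as an engineer would, in place of code of your own. Each camera call takes 0.05 s, during which the arm holds its last target.

## Working session

There is one attempt and no reset: what is moved stays moved. The work goes in short steps, Python scripts to look and compute and a tool call to move; the robot and the scene stay as the last step left them, time stands still between calls to the robot, and variables do not carry over. Pictures are saved under pics/ and viewed, and the job is handed in when it is done.

Besides the shell and the picture viewer there is one more tool, called by a JSON object that holds its "op" and its "data". arm_command: Moves the arm, as the interface text tells. Its arguments: {"type":"object","properties":{"deltas":{"type":"array","items":{"type":"array"}},"grip_force":{"type":"number"}},"required":["deltas"]}

```bash
ls; mkdir -p pics
python3 - <<'E'
from workcell import env, cams
import cv2
print(env.state(), env.tip_reach)
for n in ["scene","side","wrist"]:
    f=cams.grab_frame(n); cv2.imwrite(f"pics/{n}0.png",f["img"][:,:,::-1]); print(n,f["K"].tolist(),f["rvec"],f["tvec"])
E
```

```text
pics
{'time_s': 0.0, 'qpos': array([-6.58879573e+01,  1.83516973e+01,  8.97084681e+01, -7.15750710e-04,
        7.20410140e+01, -1.14660166e+00]), 'qvel': array([-0.11465305, -0.02935293, -0.01204341, -0.02313178,  0.0252248 ,
        0.00629944]), 'effort': array([-4.87029960e-03, -4.12470424e+01, -2.31975871e+01,  7.24521093e-02,
        4.57258278e-02, -1.09463044e-04]), 'ee_pos': array([ 245.14705498, -519.58342483,  224.10570794]), 'ee_rot': array([-90.76126221,  89.89881822, 114.49760344]), 'force': array([-0.05351182,  0.19275276,  0.32157963]), 'torque': array([ 0.00359153, -0.00645518, -0.01375543]), 'gripper_width': 91.29233506041678} 11.0
scene [[389.8392016080282, 0.0, 277.3209229839828], [0.0, 389.8392016080282, 212.4370873698492], [0.0, 0.0, 1.0]] [ 2.18560243  1.4990586  -0.42494274] [-125.05908483 -327.64567379 1425.33202238]
side [[382.7906219535371, 0.0, 280.5347610988161], [0.0, 382.7906219535371, 207.67870066597976], [0.0, 0.0, 1.0]] [ 0.46279474 -2.62633221  1.31829431] [401.55780282 207.1330055  853.70041896]
wrist [[301.2797260989048, 0.0, 275.6345210148599], [0.0, 301.2797260989048, 211.58273935202598], [0.0, 0.0, 1.0]] [-2.4527955   1.55367157  0.21585651] [-574.06352054  -30.3761678   392.02267113]
```

View pics/scene0.png

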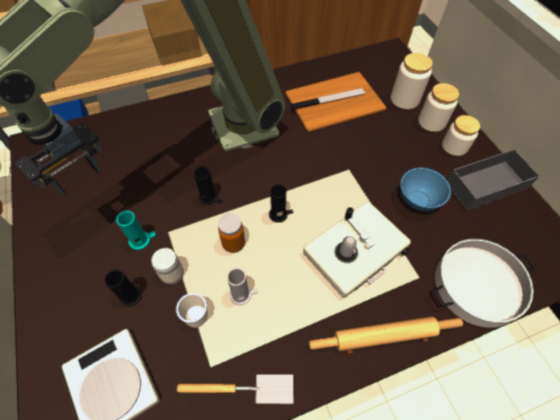

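View pics/side0.png

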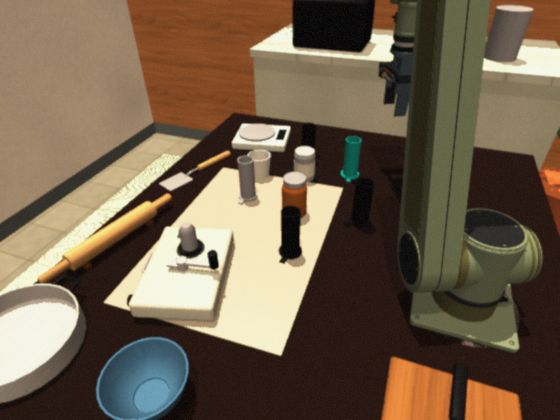

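View pics/wrist0.png

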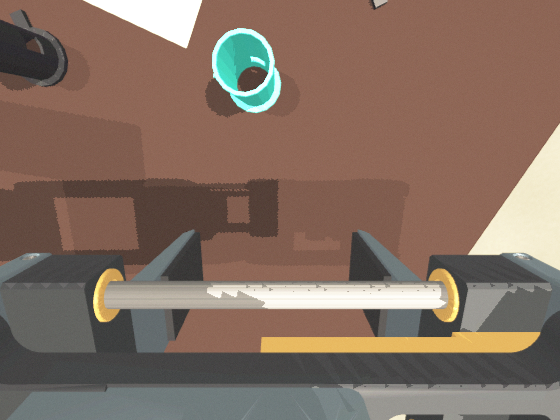

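The grey tube is at scene (238,285) and side (247,178). The black ones (scene 205,185; 278,203; 123,287) and the turquoise one (130,230) are look-alikes. Next I'll locate things and enlarge.

```bash
cat > h.py <<'E'
from workcell import env, cams
import cv2, numpy as np
def P(f): 
    R=cv2.Rodrigues(np.array(f["rvec"],float))[0]; t=np.array(f["tvec"],float); return R,t,np.array(f["K"])
def ray(f,uv):
    R,t,K=P(f); d=R.T@np.linalg.inv(K)@np.array([uv[0],uv[1],1.]); return -R.T@t, d/np.linalg.norm(d)
def onz(f,uv,z):
    o,d=ray(f,uv); return o+d*(z-o[2])/d[2]
def proj(f,X):
    return cv2.projectPoints(np.array(X,float).reshape(-1,3),np.array(f["rvec"],float),np.array(f["tvec"],float),np.array(f["K"]),None)[0].reshape(-1,2)
def tri(obs):
    A=np.zeros((3,3));b=np.zeros(3)
    for f,uv in obs:
        o,d=ray(f,uv);M=np.eye(3)-np.outer(d,d);A+=M;b+=M@o
    return np.linalg.solve(A,b)
def crop(f,x0,y0,x1,y1,s,name):
    im=f["img"][y0:y1,x0:x1,::-1]; cv2.imwrite("pics/"+name,cv2.resize(im,None,fx=s,fy=s,interpolation=cv2.INTER_CUBIC))
E
python3 - <<'E'
from h import *
import pickle
F={n:cams.grab_frame(n) for n in ["scene","side"]}
pickle.dump(F,open("F0.pkl","wb"))
for nm in ["tube_mid","tube_window","tube_tab","seat","stub_top","cam_knob","cam_pivot","cam","button","jar_mid","tin_mid","cup_mid","bowl_mid"]:
    for n,f in F.items():
        try:
            r=cams.silhouettes(f,nm)
            print(nm,n,[(np.round(x["centre"],1).tolist(),round(x["conf"],2),int(x["region"].sum())) for x in r])
        except Exception as e: print(nm,n,e)
crop(F["scene"],180,180,420,340,3.3,"c_scene.png"); crop(F["side"],120,140,320,330,3,"c_side.png")
E
```

```text
tube_mid scene [([205.4, 185.3], 0.95, 613), ([279.2, 205.0], 0.91, 691), ([133.5, 229.6], 0.89, 773), ([236.0, 286.5], 0.79, 680), ([122.8, 286.6], 0.75, 893)]
tube_mid side [([360.6, 201.3], 0.96, 900), ([306.5, 135.3], 0.81, 326), ([349.3, 158.5], 0.75, 678), ([247.7, 181.9], 0.63, 690), ([290.6, 236.9], 0.63, 1049), ([192.5, 261.7], 0.56, 553)]
tube_window scene [([123.6, 287.7], 0.92, 809), ([277.6, 205.7], 0.89, 609), ([240.4, 287.7], 0.86, 728), ([203.5, 188.3], 0.58, 627), ([134.0, 232.8], 0.55, 722)]
tube_window side [([248.3, 180.5], 0.93, 790), ([362.7, 203.5], 0.89, 917), ([290.8, 233.8], 0.85, 1068), ([353.3, 158.4], 0.64, 665), ([142.6, 379.0], 0.28, 5999)]
tube_tab scene [([238.3, 290.6], 0.9, 741), ([205.0, 187.5], 0.85, 712), ([124.9, 287.9], 0.81, 810), ([133.8, 230.3], 0.65, 768), ([279.0, 203.2], 0.58, 629)]
tube_tab side [([290.4, 233.8], 0.89, 1049), ([246.9, 178.5], 0.88, 714), ([362.7, 203.4], 0.62, 948), ([352.7, 156.8], 0.59, 691), ([309.9, 138.6], 0.55, 330)]
seat scene [([355.8, 249.2], 0.73, 5782)]
seat side [([184.6, 275.9], 0.82, 7416)]
stub_top scene [([360.0, 247.1], 0.74, 5542)]
stub_top side [([186.1, 274.4], 0.9, 7675)]
cam_knob scene [([360.7, 229.4], 0.65, 376)]
cam_knob side [([193.7, 260.8], 0.76, 651)]
cam_pivot scene [([352.9, 247.7], 0.92, 5533)]
cam_pivot side [([183.5, 275.2], 0.63, 7512)]
cam scene [([357.7, 229.8], 0.79, 371)]
cam side [([195.9, 265.4], 0.62, 510)]
button scene []
button side [([196.3, 260.9], 0.41, 579)]
jar_mid scene [([229.7, 233.7], 0.79, 859)]
jar_mid side [([294.4, 188.1], 0.83, 868), ([194.9, 262.4], 0.34, 528)]
tin_mid scene [([165.7, 267.2], 0.8, 822), ([237.0, 284.0], 0.31, 653)]
tin_mid side [([304.1, 162.2], 0.96, 638), ([292.4, 188.6], 0.5, 862)]
cup_mid scene [([194.4, 309.3], 0.56, 763)]
cup_mid side [([265.4, 163.1], 0.75, 454)]
bowl_mid scene [([424.8, 188.8], 0.78, 1679)]
bowl_mid side [([142.2, 378.1], 0.63, 6148)]
```

View pics/c_scene.png

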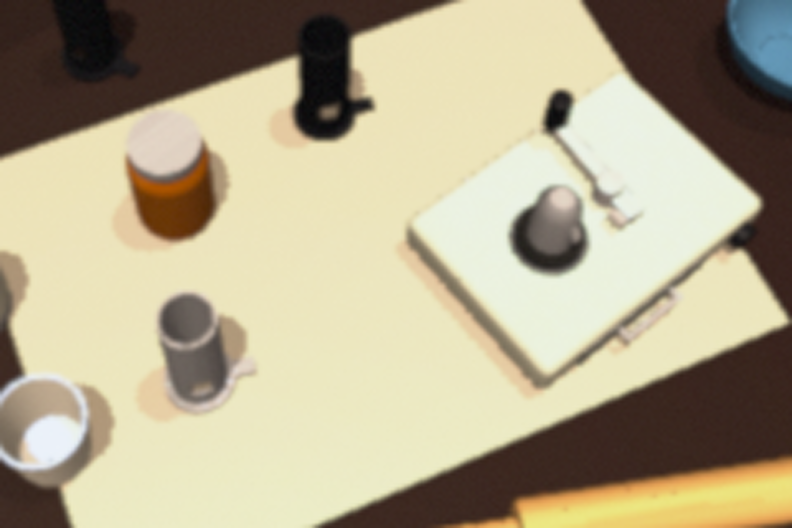

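View pics/c_side.png

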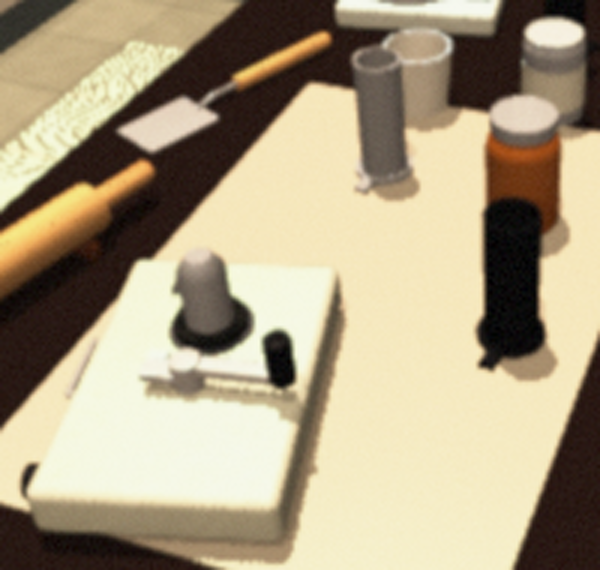

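The steel tube is the scene-crop object at (200,350), with its tab to the right and its window at the bottom facing the camera. It is bare steel, not black or turquoise, so it's the one meant. Triangulating.

Run:
```python
from h import *
import pickle
F=pickle.load(open("F0.pkl","rb")); s,d=F["scene"],F["side"]
cs=lambda x,y:(x/3.3+180-.35,y/3.3+180-.35); cd=lambda x,y:(x/3+120-.33,y/3+140-.33)
for n,a,b,z in [("tubetop",(188,320),(379,57),130),("tab",(252,369),(361,187),3),("window",(201,388),None,40),("stubtop",(562,197),(202,254),124),("knobtop",(562,97),(278,337),110),("pivot",(603,190),(186,365),76),
  ("nose",(622,215),(155,367),None),("millA",(412,225),(336,268),50),("millB",(622,75),(270,510),50),("millC",(762,205),(32,492),50),("millD",(540,375),(140,265),50),("jarcap",(166,140),(524,118),120),("cuprim",(42,420),(421,48),75),("tintop",(0,0),(553,35),100),("blk",(325,35),(512,212),130)]:
    o=[]
    if a: o.append((s,cs(*a)))
    if b: o.append((d,cd(*b)))
    print(n, tri(o).round(1) if len(o)==2 else "", [onz(f,u,z).round(1)[:2] for f,u in o] if z else "")
```

```text
tubetop [ 616.2 -215.6  130.2] [array([ 618.7, -214. ]), array([ 614.8, -218.9])]
tab [ 624.3 -172.5    2.9] [array([ 626. , -171.4]), array([ 623.1, -174. ])]
window  [array([ 639.8, -218.1])]
stubtop [622.3  97.9 123.7] [array([623.7,  98.9]), array([620.9,  97.1])]
knobtop [530.6 147.5 109.8] [array([531.4, 147.9]), array([529.9, 147. ])]
pivot [607.  157.7  66.5] [array([610.2, 153. ]), array([601.1, 166.1])]
nose [632.  163.5  61.4] 
millA [566.5  -4.4  44.5] [array([570.9,  -4.5]), array([561.6,  -0.6])]
millB [494.7 240.4  41.8] [array([499.1, 236.4]), array([490.4, 245.8])]
millC [658.7 286.5  44.9] [array([662.1, 285.5]), array([652.8, 288. ])]
millD [729.7  42.3  40.6] [array([731. ,  38.3]), array([722.8,  52.6])]
jarcap [ 453.8 -181.2  116.2] [array([ 456.4, -181.4]), array([ 451.7, -176. ])]
cuprim [ 628.5 -343.3   71.1] [array([ 633., -341.]), array([ 624. , -340.4])]
tintop [ 403.  -245.3  215.3] [array([ 250. , -275.7]), array([ 484.9, -370.8])]
blk [411.3 -23.5 131.2] [array([411.4, -22.8]), array([411.4, -25.8])]
```

Run:
```python
from h import *
from scipy.spatial.transform import Rotation as R
s=env.state(); print(R.from_euler("xyz",s["ee_rot"],degrees=True).as_matrix().round(3), s["time_s"], s["ee_pos"])
```

```text
[[ 0.     0.427 -0.904]
 [-0.    -0.904 -0.427]
 [-1.     0.    -0.   ]] 1.55 [ 245.34916255 -520.044758    224.99345155]
```

Run:
```python
from h import *
from scipy.spatial.transform import Rotation as Ro
f=cams.grab_frame("wrist"); s=env.state(); T=Ro.from_euler("xyz",s["ee_rot"],degrees=True).as_matrix()
R,t,K=P(f); c=-R.T@t
print("cam pos tool",(T.T@(c-s["ee_pos"])).round(1),"axes in tool",(R@T).round(3))
```

```text
cam pos tool [-160.5   -0.2  -77. ] axes in tool [[ 0.     1.    -0.001]
 [-0.27   0.001  0.963]
 [ 0.963  0.     0.27 ]]
```

{"op": "arm_command", "data": {"deltas": [[1, [371, 230, 15], 1.13], [1, [371, 230, 15], 1.13], [1, [371, 230, 15], 1.13], [1, [371, 230, 15], 1.13], [1, [371, 230, 15], 1.13], [1, [371, 230, 15], 1.13], [1, [371, 230, 15], 1.13], [1, [371, 230, 15], 1.13], [1, [371, 230, 15], 1.13], [1, [371, 230, 15], 1.13], [1, [371, 230, 15], 1.13], [1, [371, 230, 15], 1.13], [1, [371, 230, 15], 1.13]]}}

```text
time_s: 2.9
ee_pos: [615.2, -291.1, 240.2]
ee_rot: [-26.6, 90.0, -116.7]
force: [-0.4, -1.0, 0.5]
gripper_width: 91.0
```

Run:
```python
from h import *
f=cams.grab_frame("wrist"); s=env.state(); print(s["ee_pos"],s["ee_rot"],s["time_s"])
import pickle; pickle.dump(f,open("w1.pkl","wb"))
cv2.imwrite("pics/w1.png",f["img"][:,:,::-1])
print([(x["centre"],x["conf"]) for x in cams.silhouettes(f,"tube_mid")])
print(proj(f,[[616,-216,130],[624,-172,3],[616,-216,3],[640,-220,39]]))
```

```text
[ 615.28091836 -291.08462192  240.26548029] [ 19.48970209  89.98850222 -70.61238358] 2.95
[([13.9, 120.4], 0.83), ([281.6, 108.2], 0.6), ([203.2, 329.0], 0.6)]
[[275.90012088 129.06981303]
 [282.10899902  91.2440594 ]
 [275.66341676 128.28083012]
 [296.38666696 131.99497458]]
```

View pics/w1.png

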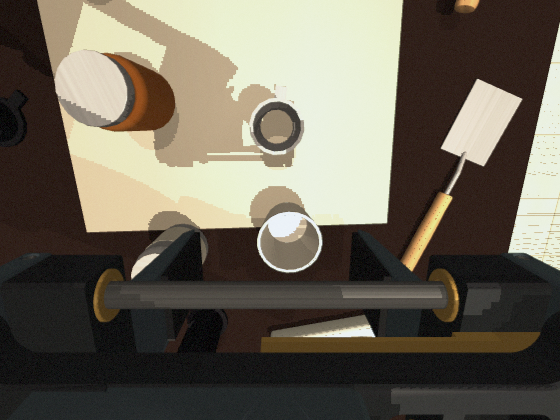

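Run:
```python
from h import *
import pickle; f=pickle.load(open("w1.pkl","rb"))
crop(f,236,76,316,166,7,"w1c.png")
```

```text
(no output)
```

View pics/w1c.png

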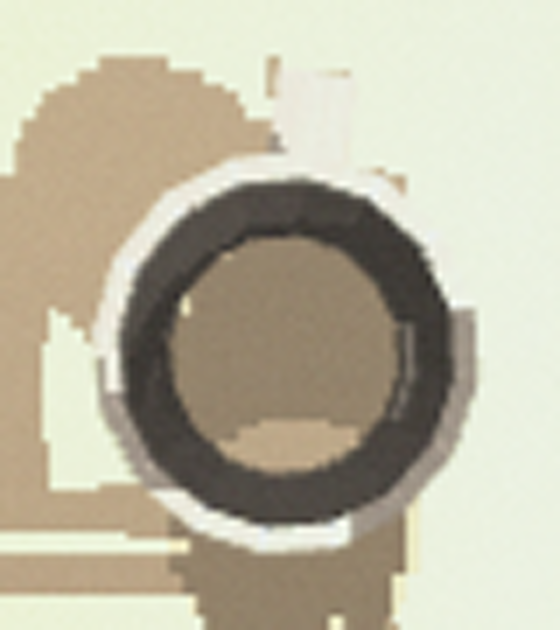

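Run:
```python
from h import *
import pickle; f=pickle.load(open("w1.pkl","rb"))
c=lambda x,y:(236+x/7-.43,76+y/7-.43)
a=onz(f,c(287,352),130);b=onz(f,c(286.5,351),5.5);t=onz(f,c(315,72),5);w=onz(f,c(405,370),40)
print(a,b,t,w)
for o in (a,b): print(np.degrees(np.arctan2(*(t-o)[1::-1]))-90,np.degrees(np.arctan2(*(w-o)[1::-1])),np.linalg.norm((t-o)[:2]))
```

```text
[ 616.58170359 -213.32120817  130.        ] [ 617.05346052 -212.86555826    5.5       ] [ 622.04901536 -166.06458936    5.        ] [ 636.4457037 -215.9963445   40.       ]
-6.599442976887701 -7.670023486179379 47.57183535328213
-6.092706054964552 -9.171000451107927 47.06682756833847
```

{"op": "arm_command", "data": {"deltas": [[1, [1, 77, 0], 0], [1, [1, 77, 0], 0], [1, [1, 77, -48], 0], [1, [1, 77, -96], 0], [1, [1, 77, -130], 0], [1, [1, 77, -148], 0], [1, [1, 77, -148], 0], [1, [1, 77, -148], 0]]}}

```text
time_s: 3.8
ee_pos: [617.5, -213.7, 92.8]
ee_rot: [70.6, 89.9, -19.4]
force: [-0.1, -0.3, 0.6]
gripper_width: 90.9
```

{"op": "arm_command", "data": {"deltas": [[0, [0, 0, 0], 0], [0, [0, 0, 0], 0], [0, [0, 0, 0], 0], [0, [0, 0, 0], 0], [0, [0, 0, 0], 0], [0, [0, 0, 0], 0], [0, [0, 0, 0], 0], [0, [0, 0, 0], 0], [0, [0, 0, 0], 0], [0, [0, 0, 0], 0]], "grip_force": 30}}

```text
time_s: 4.8
ee_pos: [617.2, -213.0, 92.0]
ee_rot: [-105.1, 90.0, 164.9]
force: [-1.3, 0.2, 0.9]
gripper_width: 46.8
```

{"op": "arm_command", "data": {"deltas": [[0, [0, 0, 50], 0], [0, [0, 0, 100], 0], [0, [0, 0, 150], 0], [0, [8, 40, 168], 0.1], [0, [16, 85, 168], 0.2], [0, [25, 130, 168], 0.3], [0, [33, 175, 168], 0.37], [0, [33, 215, 168], 0.37], [0, [33, 236, 168], 0.37], [0, [33, 236, 168], 0.37], [0, [33, 236, 168], 0.37]]}}

```text
time_s: 5.9
ee_pos: [650.3, 22.9, 259.4]
ee_rot: [-56.5, 89.9, -125.2]
force: [0.7, -0.8, -1.8]
gripper_width: 47.5
```

Run:
```python
from h import *
import pickle
f=cams.grab_frame("wrist"); s=env.state(); print(s["ee_pos"],s["ee_rot"],s["time_s"],s["force"],s["gripper_width"])
g=cams.grab_frame("scene");h=cams.grab_frame("side")
pickle.dump((f,g,h,s),open("w2.pkl","wb"))
cv2.imwrite("pics/w2.png",f["img"][:,:,::-1])
crop(g,230,150,430,300,4,"w2s.png")
crop(h,100,90,300,330,2.5,"w2d.png")
```

```text
[650.3039266   22.15239729 259.56402166] [ -48.18441746   89.94647407 -116.99911697] 5.95 [ 0.53126409  0.08351474 -2.09337295] 46.84202926209811
```

View pics/w2.png

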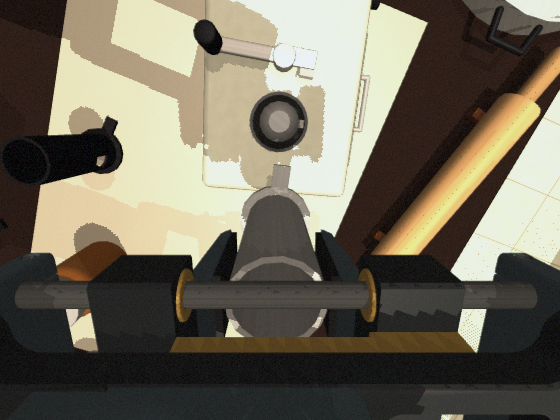

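View pics/w2s.png

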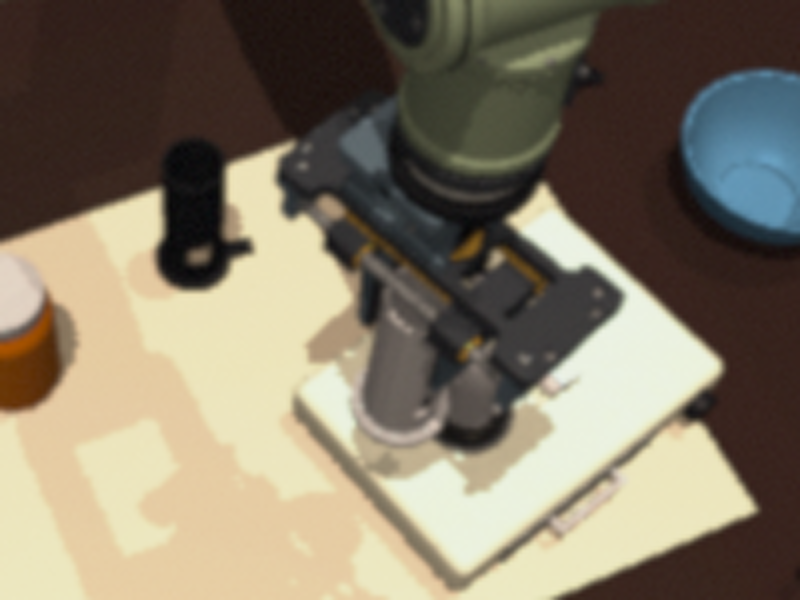

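View pics/w2d.png

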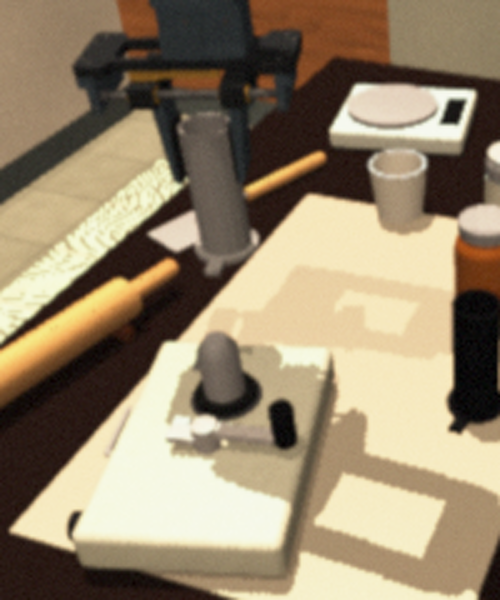

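Run:
```python
from h import *
import pickle; f=pickle.load(open("w2.pkl","rb"))[0]
crop(f,180,0,380,150,4,"w2m.png");crop(f,220,75,340,215,4.2,"w2t.png")
```

```text
(no output)
```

View pics/w2m.png

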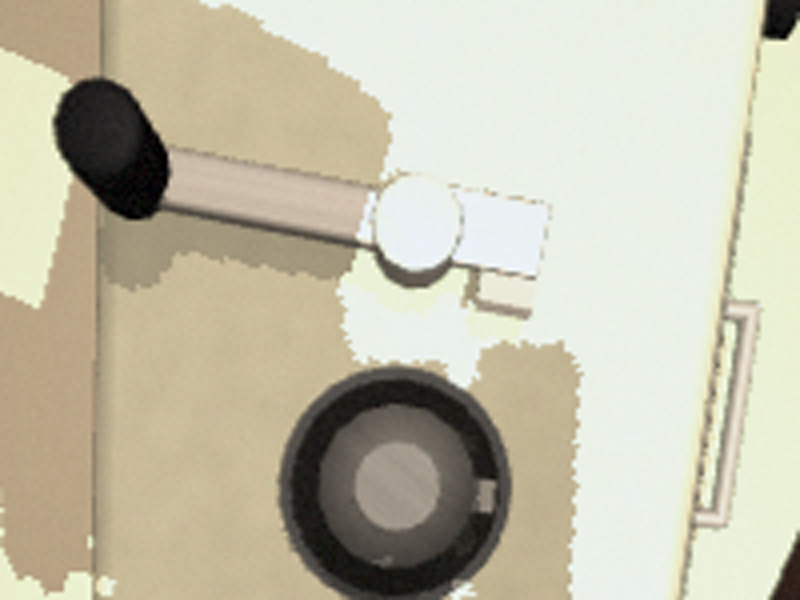

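View pics/w2t.png

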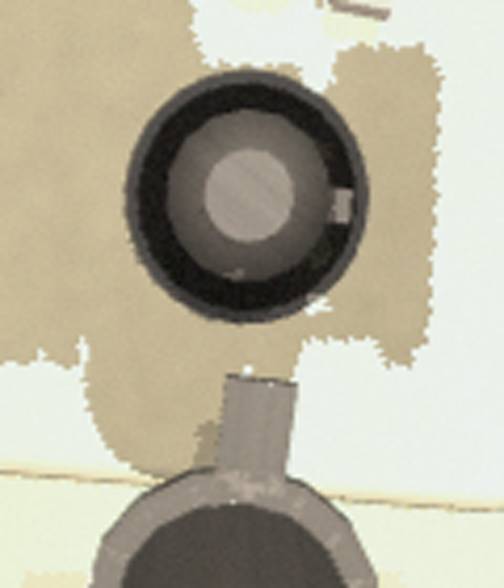

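Run:
```python
from h import *
import pickle; f,g,h,s=pickle.load(open("w2.pkl","rb"))
m=lambda x,y:(180+x/4-.37,0+y/4-.37); t=lambda x,y:(220+x/4.2-.38,75+y/4.2-.38)
def ang(a,b,z):
    A,B=onz(f,a,z),onz(f,b,z); v=B-A; return round(np.degrees(np.arctan2(v[1],v[0])),1),A.round(1)[:2],B.round(1)[:2]
print("lever",ang(m(165,207),m(360,243),76),ang(m(170,147),m(375,185),76))
print("deck",ang(t(0,470),t(504,510),50),ang(m(680,600),m(762,20),50))
print("left",ang(m(98,600),m(102,0),50))
top=onz(f,t(249,196),124);print("stubtop",top, onz(f,t(247,193),112), "gasket",onz(f,t(247,195),60))
print("shoulder from ellipse x167-329,y108-280 (z110)",onz(f,t(248,194),110))
print("button",onz(f,t(341,205),90))
print("pivot",onz(f,m(418,222),85),"knobtop",onz(f,m(98,125),110))
zb=s["ee_pos"][2]-92+6
print("tab",ang(t(217,470),t(228,378),zb),ang(t(283,475),t(297,384),zb))
print("tabend",onz(f,t(262,381),zb),"flange")
```

```text
lever (np.float64(11.7), array([543.2, 143.8]), array([593.1, 154.1])) (np.float64(11.8), array([540.1, 157.3]), array([591.8, 168.2]))
deck (np.float64(16.6), array([584. ,   2.4]), array([728.5,  45.6])) (np.float64(106.9), array([715.8, 102.2]), array([671.5, 248.2]))
left (np.float64(107.2), array([552.3,  38.5]), array([505.9, 188.6]))
stubtop [623.99347824 100.34941458 124.        ] [623.37520819 101.02328564 112.        ] gasket [623.71476961 101.56685082  60.        ]
shoulder from ellipse x167-329,y108-280 (z110) [623.68153365 100.93897839 110.        ]
button [646.40944858 107.32237458  90.        ]
pivot [605.74411624 162.391754    85.        ] knobtop [531.45412846 149.4580758  110.        ]
tab (np.float64(104.3), array([636.8,  48.8]), array([632.3,  66.5])) (np.float64(103.3), array([649.4,  52.6]), array([645.2,  70.3]))
tabend [638.66231855  68.36841904 173.56402166] flange
```

{"op": "arm_command", "data": {"deltas": [[0, [-10, 30, 0], 0.05], [0, [-20, 60, 0], 0.05], [0, [-26.7, 78.5, 0], 0.05], [0, [-26.7, 78.5, 0], 0.05], [0, [-26.7, 78.5, -30], 0.05], [0, [-26.7, 78.5, -38], 0.05], [0, [-26.7, 78.5, -38], 0.05], [0, [-26.7, 78.5, -38], 0.05]]}}

```text
time_s: 6.85
ee_pos: [624.3, 100.6, 222.5]
ee_rot: [64.2, 90.0, -1.8]
force: [-0.6, 0.8, -1.4]
gripper_width: 47.2
```

Run:
```python
from h import *
import pickle
s=env.state(); print(s["ee_pos"],s["ee_rot"],s["time_s"],s["force"],s["gripper_width"])
g=cams.grab_frame("scene");h=cams.grab_frame("side");f=cams.grab_frame("wrist")
pickle.dump((f,g,h,s),open("w3.pkl","wb"))
crop(g,290,150,430,300,4,"w3s.png")
crop(h,120,120,290,330,2.8,"w3d.png")
cv2.imwrite("pics/w3.png",f["img"][:,:,::-1])
```

```text
[624.26386736 100.58575754 222.53372468] [64.19420514 89.95197646 -1.81149714] 6.85 [-0.56072805  0.82707621 -1.35593536] 47.20129827140991
```

View pics/w3s.png

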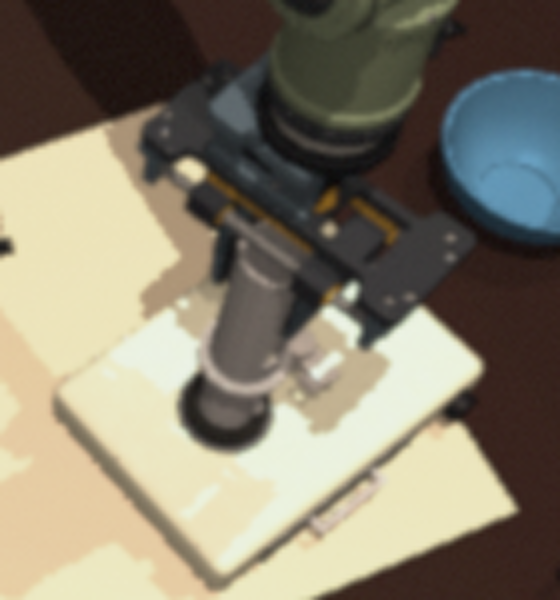

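View pics/w3d.png

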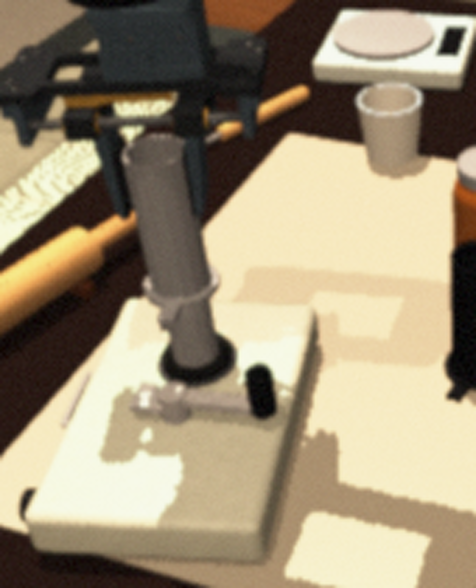

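View pics/w3.png

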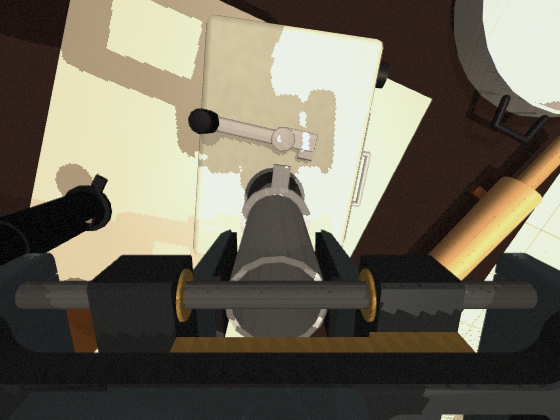

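Aligned within a mm or two in all views. Descending onto the cone.

{"op": "arm_command", "data": {"deltas": [[0, [0, 0, -6], 0], [0, [0, 0, -10], 0], [0, [0, 0, -14], 0], [0, [0, 0, -18], 0], [0, [0, 0, -22], 0], [0, [0, 0, -25], 0], [0, [0, 0, -25], 0]]}}

```text
time_s: 7.7
ee_pos: [623.4, 101.4, 196.3]
ee_rot: [-105.1, 89.9, -171.1]
force: [0.5, -0.6, -1.3]
gripper_width: 47.0
```

{"op": "arm_command", "data": {"deltas": [[0, [0, 0, -5], 0], [0, [0, 0, -10], 0], [0, [0, 0, -15], 0], [0, [0, 0, -20], 0], [0, [0, 0, -25], 0], [0, [0, 0, -30], 0], [0, [0, 0, -35], 0], [0, [0, 0, -38], 0], [0, [0, 0, -38], 0]]}}

```text
time_s: 8.6
ee_pos: [623.8, 101.4, 158.0]
ee_rot: [-104.4, 90.0, -170.3]
force: [3.2, 1.0, -3.0]
gripper_width: 47.3
```

{"op": "arm_command", "data": {"deltas": [[0, [0, 0, -2], 0], [0, [0, 0, -4], 0], [0, [0, 0, -6], 0], [0, [0, 0, -8], 0], [0, [0, 0, -9], 0], [0, [0, 0, -10], 0], [0, [0, 0, -10], 0]], "grip_force": 45}}

```text
time_s: 9.3
ee_pos: [623.4, 101.4, 149.0]
ee_rot: [-94.8, 90.0, -160.7]
force: [1.6, 1.0, 2.7]
gripper_width: 46.8
```

{"op": "arm_command", "data": {"deltas": [[0, [0, 0, -1], 0], [0, [0, 0, -2], 0], [0, [0, 0, -3], 0], [0, [0, 0, -4], 0], [0, [0, 0, -4.5], 0], [0, [0, 0, -4.5], 0], [0, [0, 0, -4.5], 0]]}}

```text
time_s: 10.0
ee_pos: [623.5, 101.4, 144.9]
ee_rot: [-68.2, 90.0, -134.1]
force: [0.2, 0.6, 6.5]
gripper_width: 46.6
```

Run:
```python
from h import *
s=env.state(); print(s["ee_pos"],s["force"],s["time_s"])
g=cams.grab_frame("scene");h=cams.grab_frame("side")
crop(g,300,190,420,300,6,"w4s.png")
crop(h,140,160,260,310,4,"w4d.png")
```

```text
[623.46936446 101.35258754 144.89454467] [0.19909501 0.56857154 6.47439192] 10.0
```

View pics/w4s.png

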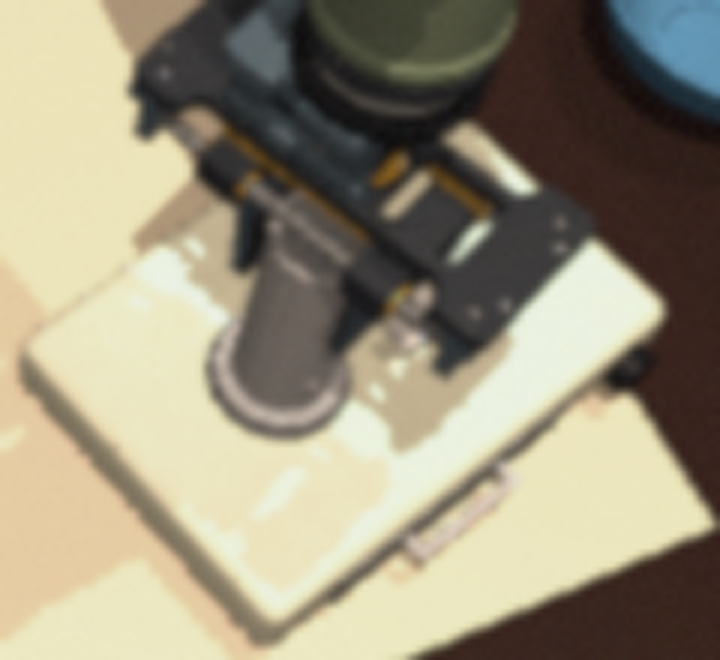

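View pics/w4d.png

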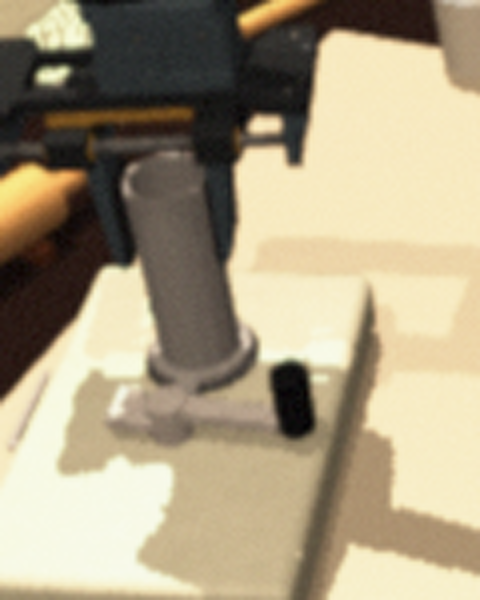

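{"op": "arm_command", "data": {"deltas": [[0, [0, 0, -1], 0], [0, [0, 0, -2], 0], [0, [0, 0, -2], 0], [0, [0, 0, -2], 0]]}}

```text
time_s: 10.5
ee_pos: [623.5, 101.4, 143.8]
ee_rot: [63.1, 90.0, -2.8]
force: [-0.1, -0.7, 9.5]
gripper_width: 46.9
```

{"op": "arm_command", "data": {"deltas": [[0, [0, 0, 2], 0], [0, [0, 0, 4], 0], [0, [0, 0, 6], 0], [0, [0, 0, 8], 0], [0, [0, 0, 8], 0]]}}

```text
time_s: 11.0
ee_pos: [623.4, 101.4, 149.9]
ee_rot: [-104.2, 90.0, -170.1]
force: [1.1, 0.0, 2.5]
gripper_width: 46.8
```

{"op": "arm_command", "data": {"deltas": [[0, [0, 0, 1], 0], [0, [0, 0, 2], 0], [0, [0, 0, 3], 0], [0, [0, 0, 3], 0]]}}

```text
time_s: 11.4
ee_pos: [622.7, 101.2, 150.7]
ee_rot: [-104.5, 89.8, -170.5]
force: [4.4, 0.5, -14.8]
gripper_width: 47.1
```

Pulling up is resisted with about 13 N, so the button has latched. I'll relax, release and retreat.

{"op": "arm_command", "data": {"deltas": [[0, [0, 0, -2], 0], [0, [0, 0, -2.5], 0], [1, [0, 0, -2.5], 0], [1, [0, 0, -2.5], 0], [1, [0, 0, -2.5], 0], [1, [0, 0, -2.5], 0], [1, [0, 0, -2.5], 0], [1, [0, 0, 40], 0], [1, [0, 0, 85], 0], [1, [0, 0, 90], 0], [1, [25, -75, 110], 0], [1, [25, -75, 110], 0], [1, [25, -75, 110], 0], [1, [25, -75, 110], 0]]}}

```text
time_s: 12.8
ee_pos: [648.5, 26.0, 263.1]
ee_rot: [-162.1, 89.9, 131.9]
force: [0.5, -0.0, -0.8]
gripper_width: 91.3
```

Run:
```python
from h import *
import pickle
s=env.state(); print(s["ee_pos"],s["ee_rot"],s["force"],s["time_s"])
f=cams.grab_frame("wrist");g=cams.grab_frame("scene");h=cams.grab_frame("side")
pickle.dump((f,g,h,s),open("w5.pkl","wb"))
crop(f,180,0,380,190,3.1,"w5w.png")
crop(g,300,190,420,300,5,"w5s.png");crop(h,140,160,260,310,4,"w5d.png")
```

```text
[648.47453274  26.04740058 263.10240272] [-162.06257859   89.9494471   131.92274724] [ 0.49633544 -0.02446895 -0.82276536] 12.8
```

View pics/w5w.png

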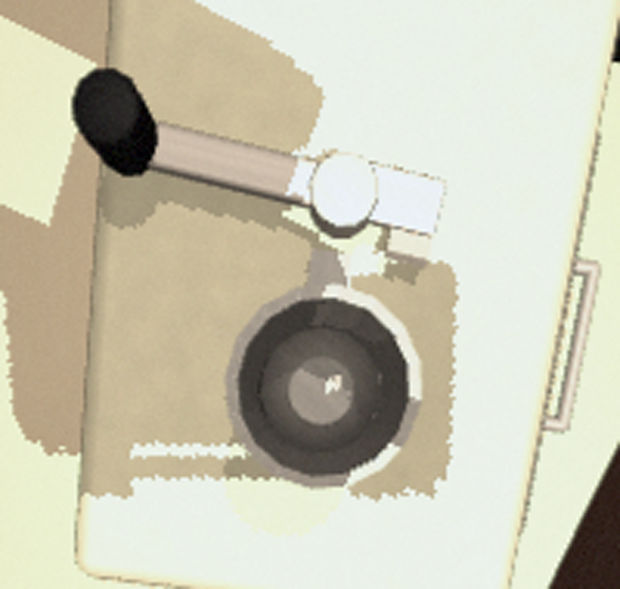

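View pics/w5s.png

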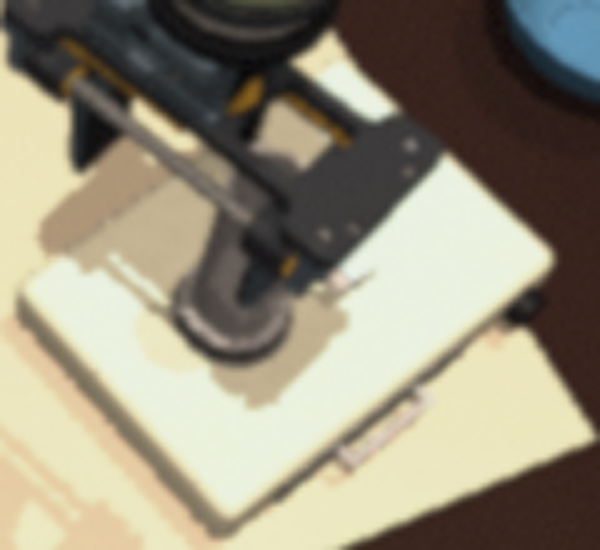

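View pics/w5d.png

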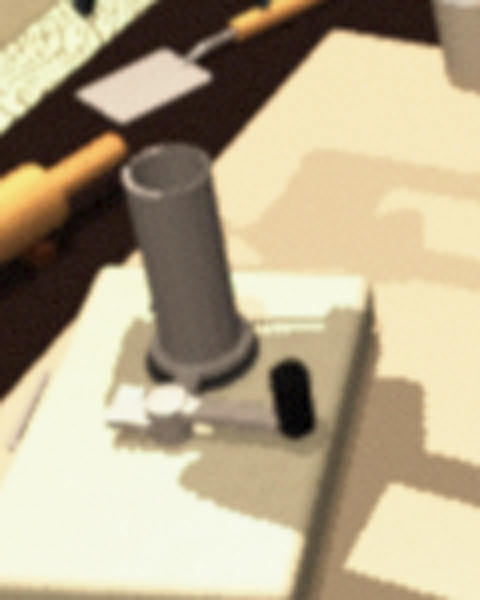

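{"op": "arm_command", "data": {"deltas": [[0.5, [-30, 30, 0], 0.14], [0.5, [-60, 60, 0], 0.28], [0.5, [-90, 90, 0], 0.42], [0.5, [-117, 123, 0], 0.56], [0.5, [-117, 123, 0], 0.7], [0.5, [-117, 123, 0], 0.84], [0.5, [-117, 123, 0], 0.98], [0.5, [-117, 123, 0], 1.12], [0.5, [-117, 123, 0], 1.26], [0.5, [-117, 123, 0], 1.354], [0.5, [-117, 123, -80], 1.354], [0.5, [-117, 123, -105], 1.354], [0.5, [-117, 123, -105], 1.354], [0.5, [-117, 123, -105], 1.354]]}}

```text
time_s: 14.35
ee_pos: [531.0, 150.0, 158.1]
ee_rot: [178.3, 89.9, -170.0]
force: [0.8, 0.5, -0.1]
gripper_width: 45.3
```

Run:
```python
from h import *
import pickle
s=env.state(); print(s["ee_pos"],s["ee_rot"],s["force"],s["time_s"],s["gripper_width"],s["qpos"])
g=cams.grab_frame("scene");h=cams.grab_frame("side");f=cams.grab_frame("wrist")
crop(g,280,150,420,300,4,"w6s.png");crop(h,140,130,290,310,3.3,"w6d.png")
cv2.imwrite("pics/w6.png",f["img"][:,:,::-1])
print(proj(h,[s["ee_pos"],[531.6,149,110]]))
```

```text
[530.97340523 149.96523224 158.08113566] [ 178.25827461   89.86211678 -170.04309008] [ 0.78086938  0.48368865 -0.05161081] 14.35 45.348125740713634 [ 1.45706844e+01  1.92388342e+01  9.84862749e+01  1.25139077e-02
  6.24123279e+01 -8.71337595e+01]
[[208.5275074  235.85803873]
 [211.19848738 252.41187613]]
```

View pics/w6s.png

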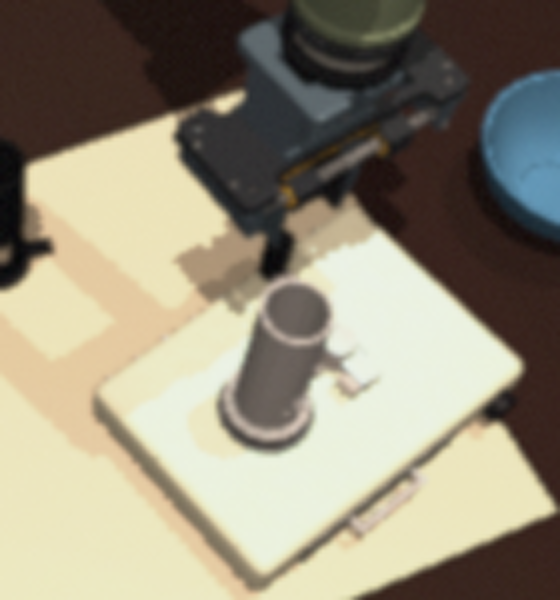

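View pics/w6d.png

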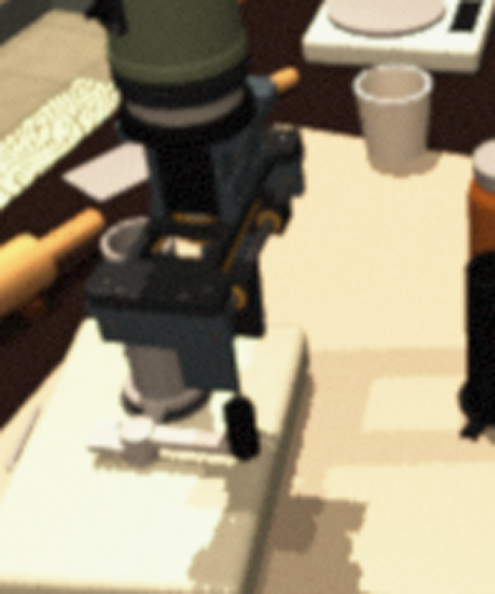

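View pics/w6.png

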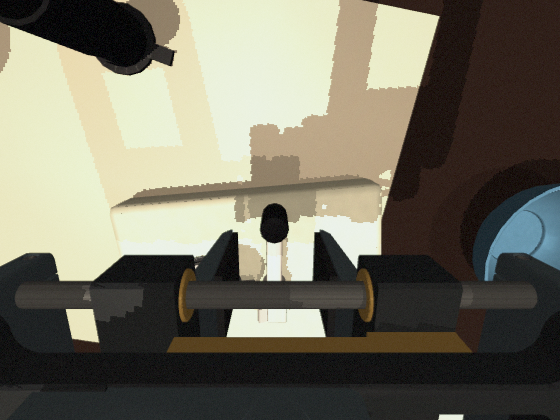

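Run:
```python
import numpy as np
p=lambda t:75*np.array([np.cos(np.radians(t)),np.sin(np.radians(t))])
for t in [186,180,174,168,162,156,150,145,140,135,130,125,120,115,110,106,103,100]:
    print(t,(p(t)-p(191.7)).round(1),round(np.radians(t-191.7),2))
```

```text
186 [-1.1  7.4] -0.1
180 [-1.6 15.2] -0.2
174 [-1.1 23. ] -0.31
168 [ 0.1 30.8] -0.41
162 [ 2.1 38.4] -0.52
156 [ 4.9 45.7] -0.62
150 [ 8.5 52.7] -0.73
145 [12.  58.2] -0.82
140 [16.  63.4] -0.9
135 [20.4 68.2] -0.99
130 [25.2 72.7] -1.08
125 [30.4 76.6] -1.16
120 [35.9 80.2] -1.25
115 [41.7 83.2] -1.34
110 [47.8 85.7] -1.43
106 [52.8 87.3] -1.5
103 [56.6 88.3] -1.55
100 [60.4 89.1] -1.6
```

{"op": "arm_command", "data": {"deltas": [[0.5, [0, 0, -25], 0], [0.5, [0, 0, -50], 0], [0.5, [0, 0, -65], 0], [0.5, [0, 0, -65], 0], [0.27, [0, 0, -65], 0], [0.27, [0, 0, -65], 0], [0.27, [0, 0, -65], 0], [0.27, [0, 0, -65], 0]], "grip_force": 10}}

```text
time_s: 15.3
ee_pos: [532.2, 149.6, 94.4]
ee_rot: [6.1, 89.9, 17.8]
force: [0.5, -0.5, -0.1]
gripper_width: 24.9
```

{"op": "arm_command", "data": {"deltas": [[0.27, [-1.1, 7.4, 0], -0.1], [0.27, [-1.6, 15.2, 0], -0.2], [0.27, [-1.1, 23, 0], -0.31], [0.27, [0.1, 30.8, 0], -0.41], [0.27, [2.1, 38.4, 0], -0.52], [0.27, [4.9, 45.7, 0], -0.62], [0.27, [8.5, 52.7, 0], -0.73], [0.27, [12, 58.2, 0], -0.82], [0.27, [16, 63.4, 0], -0.9], [0.27, [20.4, 68.2, 0], -0.99], [0.27, [20.4, 68.2, 0], -0.99]]}}

```text
time_s: 16.4
ee_pos: [552.5, 218.1, 93.7]
ee_rot: [75.8, 90.0, 30.7]
force: [-0.1, -0.9, 0.6]
gripper_width: 24.6
```

{"op": "arm_command", "data": {"deltas": [[0.27, [4.8, 4.5, 0], -0.09], [0.27, [10, 8.4, 0], -0.17], [0.27, [15.5, 12, 0], -0.26], [0.27, [21.3, 15, 0], -0.35], [0.27, [27.4, 17.5, 0], -0.44], [0.27, [32.4, 19.1, 0], -0.51], [0.27, [36.2, 20.1, 0], -0.56], [0.27, [36.2, 20.1, 0], -0.56], [0.27, [36.2, 20.1, 0], -0.56]]}}

```text
time_s: 17.3
ee_pos: [584.6, 235.9, 93.1]
ee_rot: [-78.4, 89.5, -155.4]
force: [-6.8, -4.1, 3.6]
gripper_width: 25.1
```

{"op": "arm_command", "data": {"deltas": [[0.27, [4, 1, 0], 0], [0.27, [4, 1, 0], 0], [0.27, [4, 1, 0], 0]]}}

```text
time_s: 17.6
ee_pos: [584.8, 235.9, 92.8]
ee_rot: [-82.8, 89.0, -159.8]
force: [-15.0, -4.9, 9.1]
gripper_width: 24.7
```

At the hard stop. Backing off, opening and rising to look.

{"op": "arm_command", "data": {"deltas": [[0.27, [-7.5, -3, 0], 0], [0.27, [-7.5, -3, 0], 0], [0.55, [-7.5, -3, 0], 0], [0.55, [-7.5, -3, 0], 0], [0.55, [-7.5, -3, 0], 0], [0.55, [-7.5, -3, 40], 0], [0.55, [-7.5, -3, 90], 0], [0.55, [-7.5, -3, 140], 0], [0.55, [40, -90, 190], 0], [0.55, [70, -150, 190], 0], [0.55, [70, -190, 190], 0], [0.55, [70, -210, 190], 0], [0.55, [70, -210, 190], 0], [0.55, [70, -210, 190], 0]]}}

```text
time_s: 19.0
ee_pos: [663.5, 24.4, 283.7]
ee_rot: [31.6, 89.9, -45.9]
force: [0.5, -0.2, 0.1]
gripper_width: 50.2
```

Run:
```python
from h import *
import pickle
s=env.state(); print(s["ee_pos"],s["force"],s["time_s"])
g=cams.grab_frame("scene");h=cams.grab_frame("side");f=cams.grab_frame("wrist")
pickle.dump((f,g,h,s),open("w7.pkl","wb"))
crop(g,280,150,420,300,4,"w7s.png");crop(h,120,150,270,310,3.5,"w7d.png")
cv2.imwrite("pics/w7.png",f["img"][:,:,::-1])
```

```text
[663.47634261  24.41013204 283.67597033] [ 0.51414187 -0.1760507   0.14557098] 19.0
```

View pics/w7s.png

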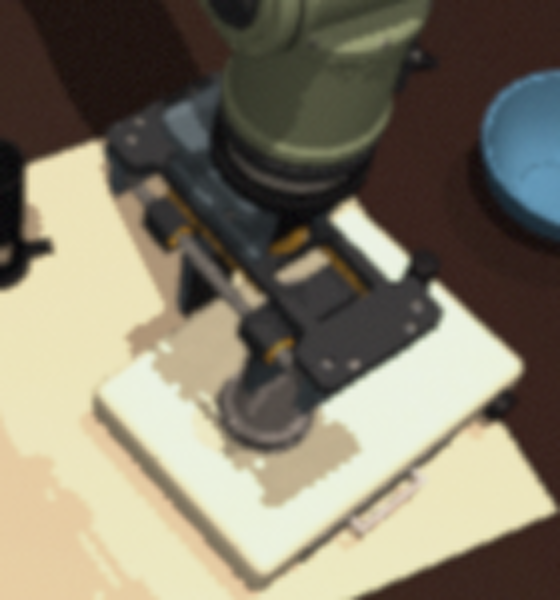

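View pics/w7d.png

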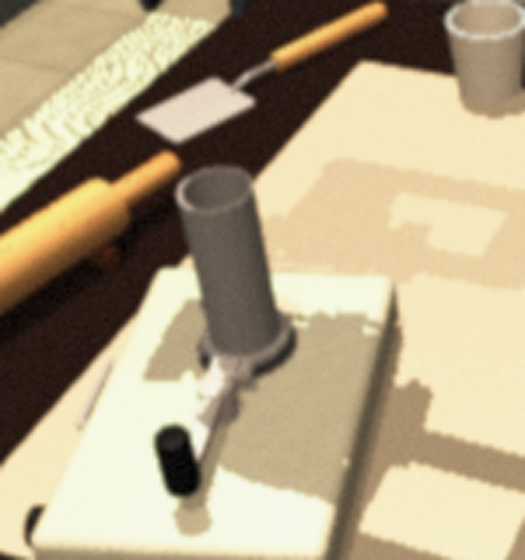

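View pics/w7.png

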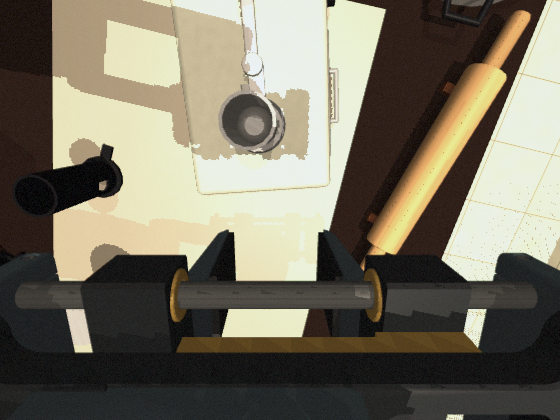

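{"op": "arm_command", "data": {"deltas": [[0.55, [-40, -45, 20], 0], [0.55, [-80, -90, 20], 0], [0.55, [-120, -135, 20], 0], [0.55, [-160, -180, 20], 0], [0.55, [-200, -220, 20], 0], [0.55, [-200, -220, 20], 0], [0.55, [-200, -220, 20], 0]]}}

```text
time_s: 19.85
ee_pos: [458.9, -193.0, 304.0]
ee_rot: [-46.1, 89.9, -123.4]
force: [0.4, 0.7, 0.7]
gripper_width: 49.9
```

Run:
```python
from h import *
import pickle
s=env.state(); print(s["ee_pos"],s["force"],s["time_s"])
g=cams.grab_frame("scene");h=cams.grab_frame("side")
pickle.dump((g,h),open("w8.pkl","wb"))
crop(g,300,180,420,300,5,"w8s.png");cv2.imwrite("pics/w8full.png",g["img"][:,:,::-1])
d=pickle.load(open("w7.pkl","rb"))[2]
for n in ["jar_mid","tin_mid","cup_mid","bowl_mid"]:
    print(n,[(np.round(x["centre"],1).tolist(),round(x["conf"],2)) for x in cams.silhouettes(g,n)[:1]])
```

```text
[ 458.89710866 -193.01921433  304.01897449] [0.39034629 0.72222165 0.69834255] 19.85
jar_mid [([231.6, 233.1], 0.94)]
tin_mid [([165.2, 265.0], 0.97)]
cup_mid [([194.9, 309.1], 0.62)]
bowl_mid [([423.2, 187.2], 0.77)]
```

View pics/w8s.png

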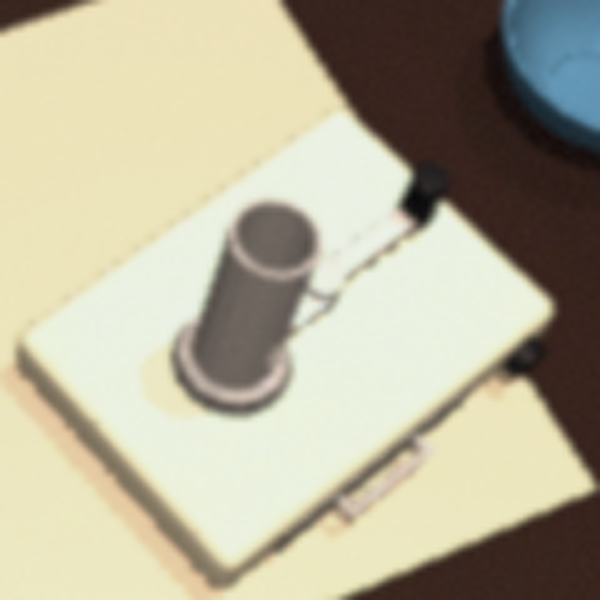

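View pics/w8full.png

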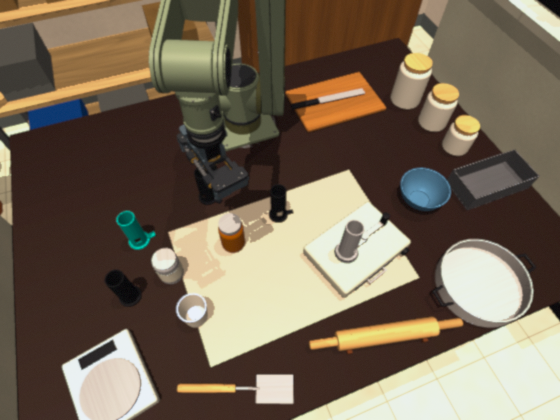

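Run:
```python
from h import *
import pickle
g,h=pickle.load(open("w8.pkl","rb"))
a=(300+432/5-.4,180+177/5-.4); b=(120+173/3.5-.36,150+435/3.5-.36)
k=tri([(g,a),(h,b)]); print(k, onz(g,a,110),onz(h,b,110))
v=k[:2]-np.array([605,164]); print(np.degrees(np.arctan2(v[1],v[0])),np.linalg.norm(v))
crop(g,330,210,370,265,13,"w8z.png")
# tube top / flange
w=lambda r,t,z:np.array([623.5+r*np.cos(np.radians(t)),101.4+r*np.sin(np.radians(t)),z])
print("button px",proj(g,[w(26,16.6,88)]),"window corners",proj(g,[w(23.5,16.6+dt,56+z) for dt in(-20,20) for z in(28,51)]))
print("tube top c",proj(g,[[623.5,101.4,186]]))
```

```text
[583.73316864 233.3771421  108.16660982] [585.23699995 233.03984434 110.        ] [581.7294175  234.15556988 110.        ]
107.04236860387832 72.56353051869169
button px [[355.26193086 251.97608815]] window corners [[351.84646669 253.23296576]
 [353.27060352 249.43746943]
 [356.15266521 249.96457459]
 [357.65050589 246.1267281 ]]
tube top c [[354.7748586  227.39611843]]
```

View pics/w8z.png

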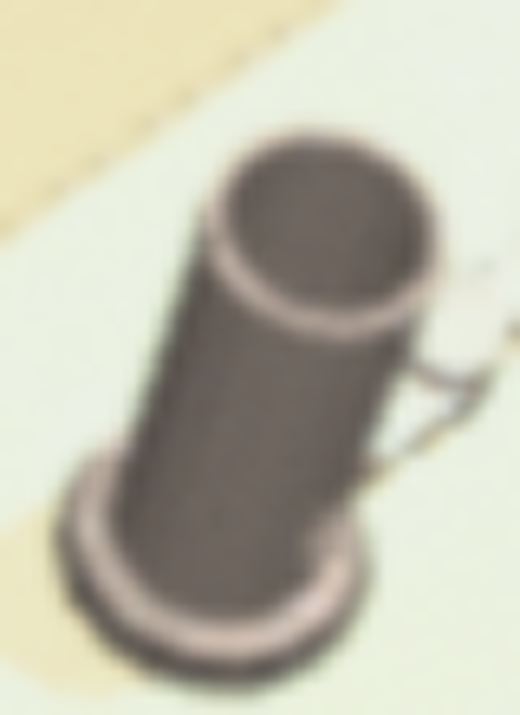

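```bash
python3 -c "
from workcell import env
print(env.job_done(), env.state()['time_s'])"
```

```text
the job is handed in; nothing more can be done
the job is handed in; nothing more can be done
```

The feed tube is on the stub with the button latched, the cam lever is at its closed stop, and I handed the job in at about 20 s of the 58 s allowed. No verdict was reported.

**What I did:**
- I picked the bare-steel tube and left the black and turquoise look-alikes alone.
- I turned it to line up with the mill (yaw about 16.6°), slid it over the stub and pressed it down on the gasket.
- I released it, then swung the cam lever about 85° clockwise by its knob to the hard stop and moved the arm well clear.

**Last checks:**
- **Button:** an upward test pull on the tube was held against about 13 N. A light nub also shows in the scene view within about 1.5 pixels of where the button should be.
- **Lever:** the handle measures about 107° against an expected 106.6°. The stop took about 15 N without moving.
- **Bystanders:** the scene camera puts all four within about 2 pixels of where they started. None is tipped.

**Not confirmed:** I could not measure how far the tab is pressed down. I take it as clamped because the nose lies over it with the lever at the stop. Camera estimates of the stub position disagreed by up to 3 mm; I used the wrist camera's value, and the tube went on with little force.

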